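# Take over a clamped bar with a second locking clamp

## Robot

A 6-joint arm with a two-finger parallel gripper is mounted at the origin on the work surface; the furniture and walls round the work are solid. World frame = base frame: x ahead of the robot, y to its left, z up, the work surface at z = 0. Lengths are in mm, angles in rad, forces in N, time in s.
With the tool pointing down it reaches from about 350 to 775 mm from the base axis. Payload 7.3 kg.
Tool frame: the origin (TCP) lies at the very end of the fingers, on their centre line; the grasp point (between the pads) lies 19 mm behind it; z points along the fingers, y is the line along which they close (so a half turn about z gives the same grasp; the last joint's range is limited). The gripper opens to 92 mm and grips with 3 to 60 N. Pads are 19 mm wide; open, the fingers measure 130 mm over their backs; the gripper's body (75 mm by 190 mm) begins 47 mm behind the grasp point.
Start: joints at [-1.485, 0.342, 1.524, -0, 1.275, -0.146], TCP at [120.63, -510.973, 226.741] pointing down, gripper open.
Joint ranges: [-2.53, 2.53], [-0.77, 2.02], [0.04, 2.7], [-1, 4.14], [0.28, 2.66], [-3.11, 3.11]. Speed limits (rad/s): [2.57, 2.57, 3.14, 3.14, 3.14, 3.14].

## Interface

Orientations are given as [roll, pitch, yaw] about the fixed x, y, z axes, in that order (R = Rz(yaw) Ry(pitch) Rx(roll)).
In Python, from plant import bot gives the robot as it stands.
- The arm moves only by the tool send_rows, never from a script. Its argument "rows" is a list of rows, each an object of numbers: "x", "y", "z": the shift along the tool's x, y, z in units of 0.2 m (1.0 is 0.2 m); "ax", "ay", "az": the turn, a rotation vector about the tool's x, y, z in units of 60 degrees (1.0 is 60 degrees); "jaw": the opening, from -1 (shut) to 1 (fully open), so that 0 is half open. In form: [{"x": .., "y": .., "z": .., "ax": .., "ay": .., "az": .., "jaw": ..}, ...]. A call has exactly 10 rows; each row is the pose to reach, as a shift and turn from the pose commanded when the call began, along the tool's axes at that moment; what a row does not reach only later rows make up. A row lasts 1/8 s, in which the tool goes at most 62.5 mm and 10.7 degrees, less where a joint would pass 70% of its speed; a pose out of reach is approached as far as the arm can. A call with a number of a shift or a turn outside -1 to 1 is refused whole. A call with a gripper value outside its range is refused whole. The fingers move at their own pace and stop on an object; the grip force is fixed at half the most. Time passes only in rows, so rows that repeat a pose let the fingers close, or fill a call up. It gives the time, the measured TCP pose, the force, the opening and the grip force at its end, in the units of the state.
- bot.get_obs(): the state, without advancing time (a new reading comes with each control period).
- bot.capture(name): name is "side" or "top" or "wrist"; returns (picture, depth): 480x640x3 uint8, red, green, blue; 480x640 float32, mm along the optical axis (not along the pixel's ray), 0 where there is no reading.
- bot.camera_model(name): a dict with "vertical_fov" (degrees; the focal length in pixels is half the picture's height over the tangent of half this angle, whatever the lens; pixels are square), "cx", "cy" (the principal point, pixels), "R" (3x3) and "t" (3): a world point X has camera coordinates R X + t; the wrist camera has in their place "T_tool_cam" (4x4, takes a point from camera to tool coordinates, whose origin is the TCP and whose axes are the flange's). Camera axes: x right, y down, z forward; pixel columns grow to the right and rows downward; lengths in mm; the calibration is good to about 2 mm. A picture is of the moment at which its call begins: read the wrist's pose just before it. camera_model takes no time and is no camera call.
- bot.close_job(): hands the job in; it is judged then, once.
The state is a dict: "time": time; "joint_positions": joint angles; "dq": joint speeds; "tau": joint torques, N m; "tool_pos": TCP position; "tcp_rot": TCP orientation; "contact_force": force on the tool from outside, world axes, zero at the start; "moment": the same for the moment, N m; "grip_width": finger opening in mm; "finger_force": force on a finger pad.
Only numpy, scipy, OpenCV 4.12 (cv2) and the standard library are available. Lean on these libraries where they do the work, as an engineer would, in place of code of your own. Each camera call takes 0.05 s, during which the arm holds its last target. There are 200 camera calls.

## Task

The flat bar on the base plate is held by one locking clamp, which sits just where the next weld goes. Press down the handle of the other, open clamp until it snaps over centre and locks onto the bar by itself, and ease off as soon as it snaps rather than ramming the handle against its stop; only then push down the release lever that sticks out behind the handle of the first clamp to free it, so that it springs wide open. The bar must not shift, and the things lying round it stay where they are.

Things in the scene. Friction and masses are not known exactly. Their poses are not given: they have to be found in the camera images.
- clamp_a: Plain steel locking clamp on a bolted foot plate, 260 mm long, locked onto the bar at the start; same make as clamp_b, 140 mm to one or the other side of it, jaws over the same bar. Origin: under the jaw pivot, at the table; +x points to the jaw, -x to the tail of the handle. A flat release lever lies in its upper, moving handle and sticks out 40 mm behind it.
- clamp_b: The same clamp, open at the start; origin and axes as clamp_a. Its upper handle swings in the x-z plane and drives the jaw through a toggle link. It is sprung open; let go before dead centre and it springs back. Where it locks, and how hard it goes, depends on how its adjusting screw happens to stand, so that must be felt. More than 15 N on its handle is too much.
- clamp_b_grip (a point): Place to press: middle of clamp_b's flat, 18 mm wide handle top, 12 mm before its end. Open: 133 to 147 mm above the table, face falling 0.2 to 0.35 rad to the jaw; locked: 93 to 107 mm, 12 mm farther to -x, nearly level. Spring 1 to 5 N at first; with the foot on the bar a peak of 3 to 10 N, fading to 0; then it snaps about 2 mm down by itself, off the finger, onto a hard stop.
- clamp_b_foot (a point): Centre of the underside of clamp_b's round 19 mm cushioned foot on the jaw's spindle, 52 mm in +x from the clamp's origin. Open about 32 mm above the table; it meets the bar, 15 mm above the table, when the handle has gone down about half its way.
- clamp_a_foot (a point): The same foot on clamp_a: on the bar (15 mm above the table) at the start, about 32 mm above the table when the clamp is open.
- clamp_a_tail (a point): Place to press: middle of the ribbed top of clamp_a's release lever tongue, 14 mm wide (clamp's y), 38 mm long, free beside and beneath; 200 mm in -x from the clamp's origin, 27 mm behind the handle's end, 90 to 94 mm high when locked. Pressed 5 to 12 mm down with 3 to 8 N, it pries the toggle back over centre; once the finger lifts away, handle and tongue spring well up.
- clamp_a_lever (a joint): How far clamp_a's release lever is turned down out of its handle, rad: 0 at rest (a light spring holds it there), trips the toggle at 0.04 to 0.12, then swings to 0.2 to 0.35 as the handle springs up under the finger.
- flat_bar: A loose black steel flat bar, 26 x 280 x 5 mm, 0.4 kg, lying flat along the base plate. Origin: centre of its underside, 10 mm above the table; its length is along its y.
- base_plate: A fixed steel plate, 70 x 250 x 10 mm, on the table under the bar. Origin: centre of its underside; its length is along its y. The clamps stand on its -x side.
- pliers: Bystander: combination pliers with black handles, 55 x 181 x 9 mm, lying on the table. Origin: centre of its underside.
- nut: Bystander: a large hexagon nut, 30 x 34 x 22 mm, on the table. Origin: centre of its underside.
- soapstone: Bystander: a flat white marking stick, 12 x 75 x 5 mm, on the table. Origin: centre of its underside.

How it is judged:
By the outcome, as a careful person would: the job done as asked, in the order asked, and still so for the second after the job is handed in, with the robot touching nothing.
It also fails if it takes over 64 s, if anything falls off the work surface, if the arm or the gripper's body presses on something with over 40 N, if the wrist force passes 120 N, or if a joint passes its speed limit or range.

## Working session

There is one attempt and no reset: what is moved stays moved. The work goes in short steps, Python scripts to look and compute and a tool call to move; the robot and the scene stay as the last step left them, time stands still between calls to the robot, and variables do not carry over. Pictures are saved under pics/ and viewed, at most 10 in all, crops included, and the job is handed in when it is done.

Besides the shell and the picture viewer there is one more tool, called after "Request:" as name(argument=value, ...), one argument or row to a line, values as JSON. send_rows: Moves the arm, as the interface text tells. Its arguments: {"type":"object","properties":{"rows":{"type":"array","items":{"type":"object","properties":{"x":{"type":"number","minimum":-1,"maximum":1},"y":{"type":"number","minimum":-1,"maximum":1},"z":{"type":"number","minimum":-1,"maximum":1},"ax":{"type":"number","minimum":-1,"maximum":1},"ay":{"type":"number","minimum":-1,"maximum":1},"az":{"type":"number","minimum":-1,"maximum":1},"jaw":{"type":"number"}}}}},"required":["rows"]}

```bash
ls; mkdir -p pics; cat > h.py <<'E'
import numpy as np, cv2
from plant import bot
def K(m): return 240/np.tan(np.radians(m["vertical_fov"])/2)
def cloud(name,d,m):
    f=K(m); v,u=np.mgrid[0:480,0:640]
    P=np.stack([(u-m["cx"])/f*d,(v-m["cy"])/f*d,d],-1)
    return (P-np.array(m["t"]))@np.array(m["R"])
E
python3 - <<'E'
from h import *
o=bot.get_obs(); print({k:np.round(v,3) for k,v in o.items()})
for n in("top","side"):
    p,d=bot.capture(n); cv2.imwrite(f"pics/{n}0.png",p[...,::-1]); np.savez(f"{n}0.npz",p=p,d=d)
    m=bot.camera_model(n); print(n,m)
print(bot.camera_model("wrist"))
E
```

```text
pics
{'time': np.float64(0.0), 'joint_positions': array([-1.485,  0.343,  1.525, -0.   ,  1.275, -0.146]), 'dq': array([ 0.001,  0.002, -0.001, -0.002, -0.002, -0.   ]), 'tau': array([  0.   , -43.125, -24.422,   0.072,   0.056,  -0.   ]), 'tool_pos': array([ 120.579, -510.546,  226.056]), 'tcp_rot': array([-3.14 , -0.   ,  0.232]), 'contact_force': array([ 0.083, -0.155,  0.288]), 'moment': array([ 0.021, -0.019, -0.003]), 'finger_force': np.float64(0.0), 'grip_width': np.float64(91.998)}
top {'vertical_fov': 50.2115995233682, 'cx': 312.9853391361411, 'cy': 251.27822742722145, 'R': array([[ 0.00858106, -0.99994281,  0.00638314],
       [-0.99441805, -0.00920462, -0.10510956],
       [ 0.1051623 , -0.00544555, -0.99444016]]), 't': array([ 144.04166272,  504.59569941, 1125.61902561])}
side {'vertical_fov': 57.23641511407217, 'cx': 319.1030731471946, 'cy': 241.59997375837295, 'R': array([[-0.94182752, -0.3358894 , -0.01179981],
       [-0.16623934,  0.49607048, -0.85221978],
       [ 0.29210512, -0.80068245, -0.52305087]]), 't': array([492.20530622,  99.47489956, 893.53127475])}
{'vertical_fov': 64.70740880032017, 'cx': 320.7835311928458, 'cy': 241.90227590630505, 'T_tool_cam': array([[-9.62243550e-05, -9.67503182e-01, -2.52858821e-01,
         6.65948985e+01],
       [ 9.99999378e-01,  1.87831749e-04, -1.09923834e-03,
         9.10187290e-02],
       [ 1.11101151e-03, -2.52858769e-01,  9.67502563e-01,
        -1.58618237e+02],
       [ 0.00000000e+00,  0.00000000e+00,  0.00000000e+00,
         1.00000000e+00]])}
```

View pics/top0.png

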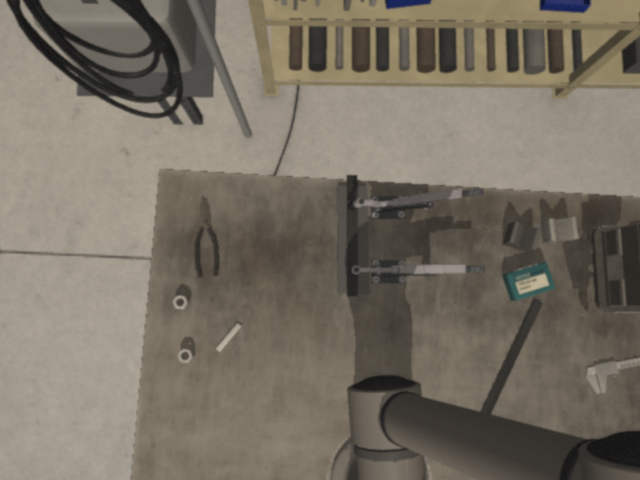

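View pics/side0.png

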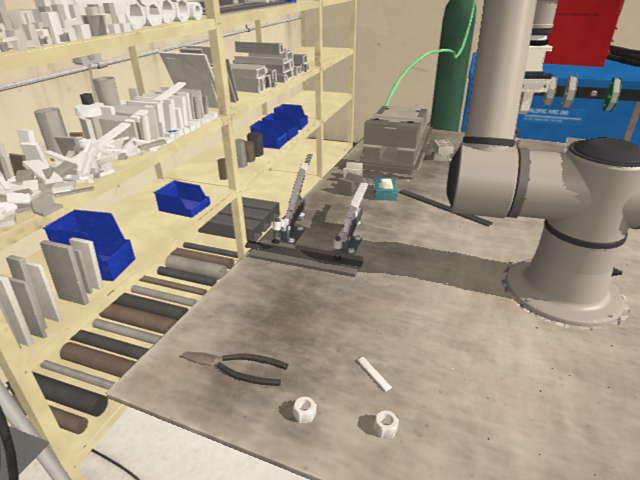

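The top view shows the bar vertical at column ~352, with clamp handles running right at row ~200 (far) and row ~270 (near), so the jaws point to world +y. The side view suggests the far one is open. I'll measure next.

```bash
python3 - <<'E'
from h import *
z=np.load("top0.npz"); m=bot.camera_model("top"); P=cloud("top",z["d"],m)
c=cv2.resize(z["p"][165:305,330:500],None,fx=4,fy=4,interpolation=cv2.INTER_CUBIC); cv2.imwrite("pics/topc.png",c[...,::-1])
for r0,r1 in((180,225),(255,285)):
    print(r0)
    for u in range(345,492,5):
        q=P[r0:r1,u]; h=q[:,2]; k=np.argmax(h); s=np.abs(h-h[k])<6
        print(u,np.where(s)[0]+r0 if s.sum()<8 else s.sum(),np.round(q[s].mean(0)))
E
```

```text
180
345 [185] [ 382.  155. 1171.]
350 8 [606.  67.  41.]
355 [200 201 202 203] [608.  58.  76.]
360 [201 202] [605.  49.  89.]
365 [200 201 202 203 204] [607.  36.  74.]
370 [182] [ 382.  155. 1171.]
375 [212] [ 382.  155. 1171.]
380 [202 203 204 205 206] [607.   1.  53.]
385 [201 202 203 204 205] [609. -10.  56.]
390 [201 202 203 204 205] [609. -20.  59.]
395 8 [609. -31.  63.]
400 [221] [ 382.  155. 1171.]
405 [204] [ 382.  155. 1171.]
410 8 [611. -59.  87.]
415 [210] [ 382.  155. 1171.]
420 9 [612. -78. 101.]
425 8 [611. -87. 108.]
430 8 [612. -96. 113.]
435 [205] [ 382.  155. 1171.]
440 [213] [ 382.  155. 1171.]
445 [191 192 193 195 196 197 198] [ 613. -123.  131.]
450 9 [ 613. -133.  135.]
455 [218] [ 382.  155. 1171.]
460 8 [ 614. -150.  144.]
465 [190 191 192 193 195 196] [ 615. -162.  139.]
470 [190 191 192 193 194 195] [ 615. -171.  144.]
475 [189 190 191 192 193 194 195] [ 615. -180.  148.]
480 [188 190 191 192 193 194] [ 616. -189.  152.]
485 29 [ 617. -250.    1.]
490 20 [ 611. -261.    3.]
255
345 27 [465.  75.  11.]
350 14 [464.  65.  20.]
355 [267 268 269 270 271 272] 
[... 274 characters left out ...]
6 268 269 270 271 273] [461. -18.  70.]
395 8 [460. -28.  75.]
400 [267 268 269 270 271 273] [460. -38.  78.]
405 8 [460. -48.  80.]
410 8 [461. -58.  83.]
415 [265 268 269 270 271 272 273] [460. -68.  86.]
420 9 [461. -78.  90.]
425 [280] [ 382.  155. 1171.]
430 8 [462. -99.  93.]
435 8 [ 462. -109.   95.]
440 8 [ 462. -119.   97.]
445 8 [ 462. -129.   98.]
450 8 [ 462. -139.   99.]
455 8 [ 462. -150.  100.]
460 [266 268 269 270 271 272] [ 460. -159.  102.]
465 [255] [ 382.  155. 1171.]
470 [266 267 268 269 270 271 272] [ 462. -184.   91.]
475 [266 267 268 269 270 271] [ 463. -194.   93.]
480 [266 267 268 269 270 271] [ 463. -204.   94.]
485 23 [ 469. -247.    1.]
490 20 [ 464. -258.    1.]
```

View pics/topc.png

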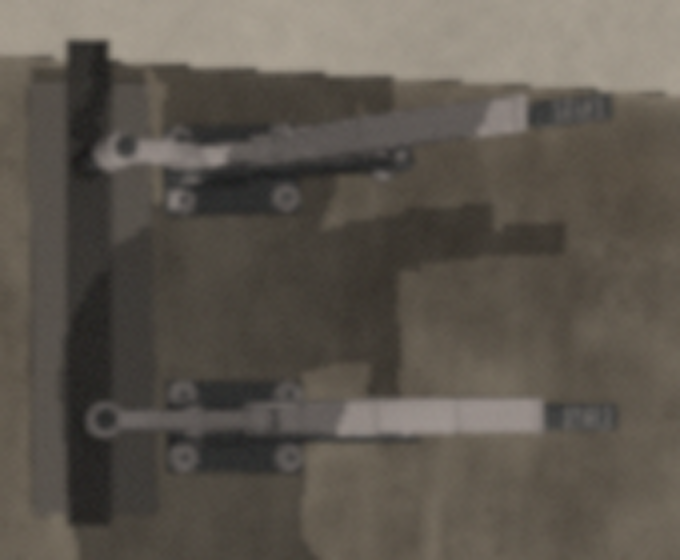

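Request:
send_rows(
  rows=[
    {"x":0.2,"y":-0.1,"z":0,"az":-0.13,"jaw":-1},
    {"x":0.4,"y":-0.2,"z":0,"az":-0.26,"jaw":-1},
    {"x":0.6,"y":-0.3,"z":0,"az":-0.39,"jaw":-1},
    {"x":0.8,"y":-0.4,"z":0,"az":-0.52,"jaw":-1},
    {"x":1.0,"y":-0.48,"z":0,"az":-0.64,"jaw":-1},
    {"x":1.0,"y":-0.48,"z":0,"az":-0.64,"jaw":-1},
    {"x":1.0,"y":-0.48,"z":0,"az":-0.64,"jaw":-1},
    {"x":1.0,"y":-0.48,"z":0,"az":-0.64,"jaw":-1},
    {"x":1.0,"y":-0.48,"z":0,"az":-0.64,"jaw":-1},
    {"x":1.0,"y":-0.48,"z":0,"az":-0.64,"jaw":-1},
  ],
)

```text
schema error: expected keys x, y, z, ax, ay, az, jaw
```

```bash
cat >> h.py <<'E'
from scipy.spatial.transform import Rotation as Ro
def pose():
    o=bot.get_obs(); return np.array(o["tool_pos"]),Ro.from_euler("xyz",o["tcp_rot"]),o
def go(pos,rpy):
    p,R,o=pose(); d=R.inv().apply(np.array(pos)-p)/200; w=(R.inv()*Ro.from_euler("xyz",rpy)).as_rotvec()/np.radians(60)
    print(o["time"],np.round(p,1),np.round(o["tcp_rot"],3),"xyz",np.round(d,3),"a",np.round(w,3))
E
python3 - <<'E'
from h import *
go([540,-180,240],[-np.pi,0,np.pi/2])
for n in("top","side"):
    P=cloud(n,np.load(n+"0.npz")["d"],bot.camera_model(n)); s=(P[...,0]>630)&(P[...,2]>80)&(np.abs(P[...,1]+150)<250)&(P[...,2]<700)&(P[...,0]<900)
    for lo in(80,180,300,450): 
        q=P[s&(P[...,2]>lo)]; print(n,lo,len(q),np.round(np.percentile(q[:,0],[0,1,5,50])) if len(q) else "")
E
```

```text
0.1 [ 120.6 -510.6  226.1] [-3.14  -0.     0.232] xyz [ 2.421 -1.127 -0.067] a [-1.000e-03 -1.000e-03 -1.279e+00]
top 80 0 
top 180 0 
top 300 0 
top 450 0 
side 80 0 
side 180 0 
side 300 0 
side 450 0
```

Request:
send_rows(
  rows=[
    {"x":0.2,"y":-0.1,"z":0,"ax":0,"ay":0,"az":-0.13,"jaw":-1},
    {"x":0.4,"y":-0.2,"z":0,"ax":0,"ay":0,"az":-0.26,"jaw":-1},
    {"x":0.6,"y":-0.3,"z":0,"ax":0,"ay":0,"az":-0.39,"jaw":-1},
    {"x":0.8,"y":-0.4,"z":0,"ax":0,"ay":0,"az":-0.52,"jaw":-1},
    {"x":1.0,"y":-0.48,"z":0,"ax":0,"ay":0,"az":-0.64,"jaw":-1},
    {"x":1.0,"y":-0.48,"z":0,"ax":0,"ay":0,"az":-0.7,"jaw":-1},
    {"x":1.0,"y":-0.48,"z":0,"ax":0,"ay":0,"az":-0.8,"jaw":-1},
    {"x":1.0,"y":-0.48,"z":0,"ax":0,"ay":0,"az":-0.8,"jaw":-1},
    {"x":1.0,"y":-0.48,"z":0,"ax":0,"ay":0,"az":-0.8,"jaw":-1},
    {"x":1.0,"y":-0.48,"z":0,"ax":0,"ay":0,"az":-0.8,"jaw":-1},
  ],
)

```text
time: 1.35
tool_pos: [293.1, -371.7, 226.6]
tcp_rot: [-3.141, -0.0, 1.068]
contact_force: [-0.2, -1.4, 0.5]
grip_width: 0.7
finger_force: 0.0
```

```bash
python3 - <<'E'
from h import *
go([540,-180,240],[-np.pi,0,np.pi/2])
E
```

```text
1.35 [ 293.1 -371.7  226.6] [-3.141 -0.     1.068] xyz [ 1.435  0.62  -0.067] a [-0.   -0.   -0.48]
```

Request:
send_rows(
  rows=[
    {"x":0.2,"y":0.13,"z":-0.02,"ax":0,"ay":0,"az":-0.1,"jaw":-1},
    {"x":0.4,"y":0.26,"z":-0.04,"ax":0,"ay":0,"az":-0.2,"jaw":-1},
    {"x":0.6,"y":0.39,"z":-0.07,"ax":0,"ay":0,"az":-0.3,"jaw":-1},
    {"x":0.8,"y":0.52,"z":-0.07,"ax":0,"ay":0,"az":-0.4,"jaw":-1},
    {"x":1.0,"y":0.65,"z":-0.07,"ax":0,"ay":0,"az":-0.48,"jaw":-1},
    {"x":1.0,"y":0.65,"z":-0.07,"ax":0,"ay":0,"az":-0.48,"jaw":-1},
    {"x":1.0,"y":0.65,"z":-0.07,"ax":0,"ay":0,"az":-0.48,"jaw":-1},
    {"x":1.0,"y":0.65,"z":-0.07,"ax":0,"ay":0,"az":-0.48,"jaw":-1},
    {"x":1.0,"y":0.65,"z":-0.07,"ax":0,"ay":0,"az":-0.48,"jaw":-1},
    {"x":1.0,"y":0.65,"z":-0.07,"ax":0,"ay":0,"az":-0.48,"jaw":-1},
  ],
)

```text
time: 2.6
tool_pos: [502.9, -259.1, 240.9]
tcp_rot: [3.141, 0.0, 1.571]
contact_force: [-0.2, 0.4, 0.3]
grip_width: -0.1
finger_force: 0.0
```

```bash
python3 - <<'E'
from h import *
p,R,o=pose(); print(p,o["tcp_rot"],o["contact_force"],o["joint_positions"])
im,d=bot.capture("wrist"); m=bot.camera_model("wrist"); cv2.imwrite("pics/w0.png",im[...,::-1])
f=K(m); v,u=np.mgrid[0:480,0:640]; Q=np.stack([(u-m["cx"])/f*d,(v-m["cy"])/f*d,d],-1)
T=np.array(m["T_tool_cam"]); W=R.apply((Q@T[:3,:3].T+T[:3,3]).reshape(-1,3)).reshape(480,640,3)+p
np.savez("w0.npz",im=im,d=d,W=W)
for a,b in((420,530),(560,680)):
  print(a)
  for y in range(-220,-90,5):
    s=(d>0)&(W[...,2]>75)&(W[...,2]<170)&(W[...,0]>a)&(W[...,0]<b)&(abs(W[...,1]-y)<1.5)
    if s.sum()>4: q=W[s]; q=q[q[:,2]>np.percentile(q[:,2],80)-6]; print(y,len(q),np.round([q[:,0].min(),q[:,0].max(),np.median(q[:,0]),np.median(q[:,2])],1))
E
```

```text
[ 502.91273495 -259.13543702  240.93213654] [3.14138094e+00 2.61287765e-04 1.57103966e+00] [-0.20497241  0.36627181  0.26721274] [-6.11191741e-01  4.06939240e-01  1.38532751e+00 -9.47384375e-05
  1.34900256e+00 -6.11414279e-01]
420
-210 55 [454.3 467.8 461.4  93.9]
-205 72 [454.3 467.8 461.3  93.3]
-200 69 [454.3 467.8 461.   93.4]
-195 72 [454.5 468.  461.4  92.5]
-190 67 [454.6 467.4 461.2  92.4]
-185 72 [453.9 467.5 460.8  91.7]
-180 72 [454.1 467.6 461.   91.3]
-175 75 [454.3 467.6 460.7  90.9]
-170 109 [451.8 469.9 461.1 101.1]
-165 106 [451.7 469.6 460.5 100.7]
-160 108 [451.9 469.4 461.  100.5]
-155 112 [452.1 469.3 460.5 100. ]
-150 108 [452.2 469.4 461.3  99.6]
-145 103 [451.5 469.5 460.8  99.2]
-140 105 [451.9 469.5 461.   99. ]
-135 113 [452.1 469.2 460.3  98.7]
-130 105 [451.3 469.1 460.3  98.2]
-125 105 [451.5 469.1 460.6  98.1]
-120 111 [451.7 469.3 460.6  97. ]
-115 99 [451.8 469.2 460.5  96.1]
-110 110 [451.9 469.4 460.7  95.5]
-105 112 [451.9 469.3 460.6  94.4]
-100 103 [451.2 468.8 460.1  93.6]
-95 108 [451.2 468.8 460.2  92.8]
560
-195 20 [607.6 620.1 613.6 151.9]
-190 111 [607.  621.2 613.7 152.5]
-185 115 [607.2 620.9 613.4 149.9]
-180 115 [606.7 620.9 613.3 147.2]
-175 111 [606.7 620.4 612.9 144.8]
-170 100 [606.7 619.7 612.7 142.2]
-165 99 [606.6 620.2 612.2 139.3]
-160 100 [606.3 619.9 612.2 136.8]
-155 79 [608.  618.1 612.  133.5]
-150 163 [603.6 622.4 612.  143.8]
-145 136 [603.9 622.3 611.5 140.6]
-140 142 [603.5 621.5 611.7 138.2]
-135 141 [603.5 621.5 611.6 135.6]
-130 132 [603.3 621.4 611.  133. ]
-125 140 [603.  620.6 611.  130.5]
-120 127 [603.3 620.2 611.  127.7]
-115 136 [602.4 620.6 611.4 125.2]
-110 120 [602.3 620.6 610.2 122.5]
-105 116 [602.  619.9 610.1 119.4]
-100 80 [602.2 619.6 609.5 116.4]
-95 18 [602.4 603.5 603.2  99.1]
```

View pics/w0.png

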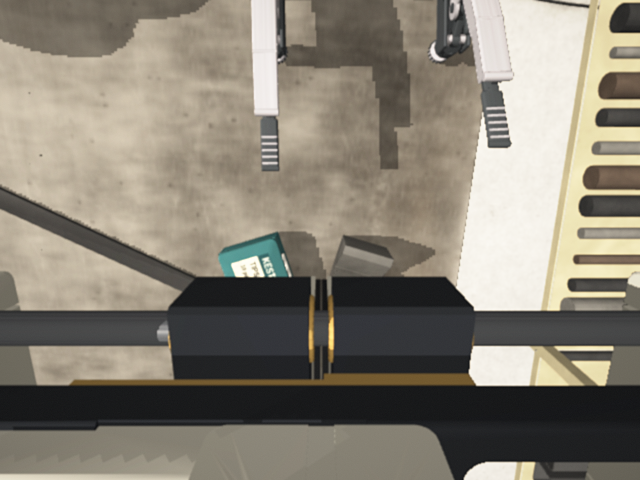

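The wrist view shows clamp_a's handle ending at (266,115) with its tongue behind it, and clamp_b's open handle ending at (495,80). Depth puts the clamp_b grip at about (612,-141,139) with a slope of ~0.48. The clamp_a tongue is at about (461,-199,93).

```bash
python3 - <<'E'
from h import *
go([612,-133,160],[np.pi,.45,1.62])
E
```

```text
2.65 [ 503.  -259.   240.9] [3.141 0.    1.571] xyz [0.63  0.545 0.405] a [-0.01  -0.429 -0.046]
```

Request:
send_rows(
  rows=[
    {"x":0.12,"y":0.1,"z":0,"ax":0,"ay":-0.08,"az":-0.01,"jaw":-1},
    {"x":0.25,"y":0.22,"z":0.05,"ax":0,"ay":-0.16,"az":-0.02,"jaw":-1},
    {"x":0.38,"y":0.33,"z":0.1,"ax":-0.01,"ay":-0.24,"az":-0.03,"jaw":-1},
    {"x":0.5,"y":0.44,"z":0.2,"ax":-0.01,"ay":-0.33,"az":-0.04,"jaw":-1},
    {"x":0.6,"y":0.53,"z":0.3,"ax":-0.01,"ay":-0.43,"az":-0.046,"jaw":-1},
    {"x":0.63,"y":0.545,"z":0.4,"ax":-0.01,"ay":-0.43,"az":-0.046,"jaw":-1},
    {"x":0.63,"y":0.545,"z":0.405,"ax":-0.01,"ay":-0.43,"az":-0.046,"jaw":-1},
    {"x":0.63,"y":0.545,"z":0.405,"ax":-0.01,"ay":-0.43,"az":-0.046,"jaw":-1},
    {"x":0.63,"y":0.545,"z":0.405,"ax":-0.01,"ay":-0.43,"az":-0.046,"jaw":-1},
    {"x":0.63,"y":0.545,"z":0.405,"ax":-0.01,"ay":-0.43,"az":-0.046,"jaw":-1},
  ],
)

```text
time: 3.9
tool_pos: [612.2, -133.5, 160.7]
tcp_rot: [3.14, 0.451, 1.619]
contact_force: [0.6, 0.1, -0.7]
grip_width: 0.4
finger_force: 0.0
```

```bash
cat >> h.py <<'E'
def tgt(z):
    phi=np.arcsin((z-68)/111); return [612+(-53-111*np.cos(phi)+141)*-.05,-53-111*np.cos(phi),z],[np.pi,phi-.2,1.62]
E
python3 - <<'E'
from h import *
p,R,o=pose(); print(o["contact_force"])
for z in(140,135,130): print(z,np.round(tgt(z)[0],1)); go(*tgt(z))
E
```

```text
[ 0.56983812  0.10425161 -0.69796649]
140 [ 611.8 -137.5  140. ]
3.9 [ 612.2 -133.5  160.7] [3.14  0.451 1.619] xyz [ 0.027 -0.003  0.102] a [ 0.001 -0.053 -0.001]
135 [ 612.  -141.5  135. ]
3.9 [ 612.2 -133.5  160.7] [3.14  0.451 1.619] xyz [ 0.02  -0.003  0.133] a [ 0.001  0.002 -0.001]
130 [ 612.2 -145.1  130. ]
3.9 [ 612.2 -133.5  160.7] [3.14  0.451 1.619] xyz [ 0.015 -0.003  0.164] a [ 0.001  0.055 -0.001]
```

Request:
send_rows(
  rows=[
    {"x":0.01,"y":-0.003,"z":0.04,"ax":0,"ay":0,"az":0,"jaw":-1},
    {"x":0.02,"y":-0.003,"z":0.08,"ax":0,"ay":0,"az":0,"jaw":-1},
    {"x":0.02,"y":-0.003,"z":0.1,"ax":0,"ay":0,"az":0,"jaw":-1},
    {"x":0.02,"y":-0.003,"z":0.105,"ax":0,"ay":0,"az":0,"jaw":-1},
    {"x":0.02,"y":-0.003,"z":0.11,"ax":0,"ay":0,"az":0,"jaw":-1},
    {"x":0.02,"y":-0.003,"z":0.115,"ax":0,"ay":0,"az":0,"jaw":-1},
    {"x":0.02,"y":-0.003,"z":0.12,"ax":0,"ay":0,"az":0,"jaw":-1},
    {"x":0.02,"y":-0.003,"z":0.125,"ax":0,"ay":0,"az":0,"jaw":-1},
    {"x":0.02,"y":-0.003,"z":0.13,"ax":0,"ay":0,"az":0,"jaw":-1},
    {"x":0.02,"y":-0.003,"z":0.133,"ax":0,"ay":0,"az":0,"jaw":-1},
  ],
)

```text
time: 5.15
tool_pos: [612.2, -140.8, 134.4]
tcp_rot: [3.141, 0.451, 1.621]
contact_force: [0.6, -1.1, 4.7]
grip_width: 0.6
finger_force: 1.8
```

```bash
python3 - <<'E'
from h import *
p,R,o=pose(); print(o["contact_force"],o["moment"])
for z in(125,120,115): print(z,np.round(tgt(z)[0],1)); go(*tgt(z))
E
```

```text
[ 0.64765825 -1.12672783  4.70569981] [-0.1815827  -0.05361601 -0.00436924]
125 [ 612.4 -148.2  125. ]
5.15 [ 612.2 -140.8  134.4] [3.141 0.451 1.621] xyz [-0.013 -0.001  0.059] a [0.001 0.107 0.001]
120 [ 612.5 -151.1  120. ]
5.15 [ 612.2 -140.8  134.4] [3.141 0.451 1.621] xyz [-0.014 -0.001  0.087] a [0.001 0.156 0.001]
115 [ 612.6 -153.6  115. ]
5.15 [ 612.2 -140.8  134.4] [3.141 0.451 1.621] xyz [-0.015 -0.001  0.115] a [0.001 0.204 0.001]
```

Request:
send_rows(
  rows=[
    {"x":-0.002,"y":0,"z":0.008,"ax":0,"ay":0.014,"az":0,"jaw":-1},
    {"x":-0.004,"y":0,"z":0.016,"ax":0,"ay":0.028,"az":0,"jaw":-1},
    {"x":-0.006,"y":0,"z":0.024,"ax":0,"ay":0.042,"az":0,"jaw":-1},
    {"x":-0.008,"y":0,"z":0.032,"ax":0,"ay":0.056,"az":0,"jaw":-1},
    {"x":-0.01,"y":0,"z":0.04,"ax":0,"ay":0.07,"az":0,"jaw":-1},
    {"x":-0.011,"y":0,"z":0.048,"ax":0,"ay":0.085,"az":0,"jaw":-1},
    {"x":-0.012,"y":0,"z":0.056,"ax":0,"ay":0.1,"az":0,"jaw":-1},
    {"x":-0.013,"y":0,"z":0.064,"ax":0,"ay":0.114,"az":0,"jaw":-1},
    {"x":-0.014,"y":0,"z":0.072,"ax":0,"ay":0.128,"az":0,"jaw":-1},
    {"x":-0.014,"y":0,"z":0.076,"ax":0,"ay":0.135,"az":0,"jaw":-1},
  ],
)

```text
time: 6.4
tool_pos: [612.1, -149.8, 121.3]
tcp_rot: [-3.14, 0.308, 1.621]
contact_force: [-0.3, 1.8, 0.7]
grip_width: 0.4
finger_force: 0.9
```

```bash
python3 - <<'E'
from h import *
p,R,o=pose(); print(o["contact_force"],o["moment"])
for z in(118,114,110): print(z,np.round(tgt(z)[0],1)); go(*tgt(z))
E
```

```text
[-0.33442751  1.80165561  0.65908791] [ 0.38389791 -0.05203359 -0.05071925]
118 [ 612.6 -152.1  118. ]
6.4 [ 612.1 -149.8  121.3] [-3.14   0.308  1.621] xyz [-0.006  0.002  0.019] a [-0.001  0.039  0.001]
114 [ 612.7 -154.   114. ]
6.4 [ 612.1 -149.8  121.3] [-3.14   0.308  1.621] xyz [-0.009  0.002  0.041] a [-0.001  0.077  0.001]
110 [ 612.7 -155.7  110. ]
6.4 [ 612.1 -149.8  121.3] [-3.14   0.308  1.621] xyz [-0.011  0.002  0.063] a [-0.001  0.115  0.001]
```

Request:
send_rows(
  rows=[
    {"x":-0.001,"y":0,"z":0.002,"ax":0,"ay":0.004,"az":0,"jaw":-1},
    {"x":-0.001,"y":0,"z":0.005,"ax":0,"ay":0.009,"az":0,"jaw":-1},
    {"x":-0.002,"y":0,"z":0.007,"ax":0,"ay":0.014,"az":0,"jaw":-1},
    {"x":-0.003,"y":0,"z":0.01,"ax":0,"ay":0.019,"az":0,"jaw":-1},
    {"x":-0.004,"y":0,"z":0.012,"ax":0,"ay":0.024,"az":0,"jaw":-1},
    {"x":-0.005,"y":0,"z":0.015,"ax":0,"ay":0.03,"az":0,"jaw":-1},
    {"x":-0.005,"y":0,"z":0.018,"ax":0,"ay":0.035,"az":0,"jaw":-1},
    {"x":-0.006,"y":0,"z":0.02,"ax":0,"ay":0.04,"az":0,"jaw":-1},
    {"x":-0.006,"y":0,"z":0.022,"ax":0,"ay":0.045,"az":0,"jaw":-1},
    {"x":-0.006,"y":0,"z":0.022,"ax":0,"ay":0.045,"az":0,"jaw":-1},
  ],
)

```text
time: 7.65
tool_pos: [612.6, -152.3, 117.7]
tcp_rot: [-3.141, 0.262, 1.621]
contact_force: [-0.1, 0.6, 2.0]
grip_width: 0.1
finger_force: 0.8
```

```bash
python3 - <<'E'
from h import *
p,R,o=pose(); print(o["contact_force"],o["moment"])
p,d=bot.capture("side"); cv2.imwrite("pics/s1.png",cv2.resize(p[130:290,220:400],None,fx=4,fy=3.7)[...,::-1])
for z in(114,112,110): print(z,np.round(tgt(z)[0],1)); go(*tgt(z))
E
```

```text
[-0.10197934  0.58496603  1.99421619] [ 0.24195555 -0.12750149 -0.01325257]
114 [ 612.7 -154.   114. ]
7.7 [ 612.6 -152.2  117.7] [-3.141  0.262  1.621] xyz [-0.004 -0.     0.02 ] a [-0.     0.033  0.001]
112 [ 612.7 -154.9  112. ]
7.7 [ 612.6 -152.2  117.7] [-3.141  0.262  1.621] xyz [-0.006 -0.     0.031] a [-0.     0.052  0.001]
110 [ 612.7 -155.7  110. ]
7.7 [ 612.6 -152.2  117.7] [-3.141  0.262  1.621] xyz [-0.007 -0.     0.042] a [-0.     0.071  0.001]
```

View pics/s1.png

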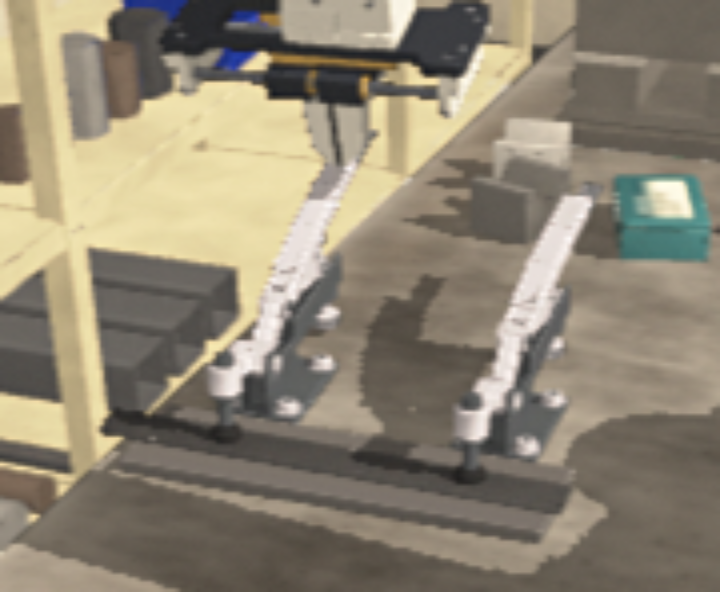

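The finger is on clamp_b's handle at (340,165), and its foot at (228,432) is just about on the bar.

Request:
send_rows(
  rows=[
    {"x":-0.001,"y":0,"z":0.002,"ax":0,"ay":0.003,"az":0,"jaw":-1},
    {"x":-0.001,"y":0,"z":0.004,"ax":0,"ay":0.006,"az":0,"jaw":-1},
    {"x":-0.001,"y":0,"z":0.006,"ax":0,"ay":0.009,"az":0,"jaw":-1},
    {"x":-0.002,"y":0,"z":0.008,"ax":0,"ay":0.012,"az":0,"jaw":-1},
    {"x":-0.002,"y":0,"z":0.01,"ax":0,"ay":0.016,"az":0,"jaw":-1},
    {"x":-0.003,"y":0,"z":0.012,"ax":0,"ay":0.02,"az":0,"jaw":-1},
    {"x":-0.003,"y":0,"z":0.014,"ax":0,"ay":0.023,"az":0,"jaw":-1},
    {"x":-0.003,"y":0,"z":0.016,"ax":0,"ay":0.026,"az":0,"jaw":-1},
    {"x":-0.003,"y":0,"z":0.016,"ax":0,"ay":0.026,"az":0,"jaw":-1},
    {"x":-0.003,"y":0,"z":0.016,"ax":0,"ay":0.026,"az":0,"jaw":-1},
  ],
)

```text
time: 8.95
tool_pos: [612.6, -153.5, 114.8]
tcp_rot: [-3.141, 0.235, 1.621]
contact_force: [0.8, 2.1, 2.4]
grip_width: 0.6
finger_force: 1.2
```

Request:
send_rows(
  rows=[
    {"x":-0.001,"y":0,"z":0.002,"ax":0,"ay":0.003,"az":0,"jaw":-1},
    {"x":-0.001,"y":0,"z":0.004,"ax":0,"ay":0.006,"az":0,"jaw":-1},
    {"x":-0.001,"y":0,"z":0.006,"ax":0,"ay":0.009,"az":0,"jaw":-1},
    {"x":-0.001,"y":0,"z":0.008,"ax":0,"ay":0.012,"az":0,"jaw":-1},
    {"x":-0.002,"y":0,"z":0.01,"ax":0,"ay":0.016,"az":0,"jaw":-1},
    {"x":-0.002,"y":0,"z":0.01,"ax":0,"ay":0.017,"az":0,"jaw":-1},
    {"x":-0.002,"y":0,"z":0.01,"ax":0,"ay":0.017,"az":0,"jaw":-1},
    {"x":-0.002,"y":0,"z":0.01,"ax":0,"ay":0.017,"az":0,"jaw":-1},
    {"x":-0.002,"y":0,"z":0.01,"ax":0,"ay":0.017,"az":0,"jaw":-1},
    {"x":-0.002,"y":0,"z":0.01,"ax":0,"ay":0.017,"az":0,"jaw":-1},
  ],
)

```text
time: 10.2
tool_pos: [612.7, -154.4, 113.0]
tcp_rot: [-3.141, 0.217, 1.621]
contact_force: [0.4, 3.9, 2.9]
grip_width: 0.6
finger_force: 1.7
```

Request:
send_rows(
  rows=[
    {"x":0,"y":0,"z":0.002,"ax":0,"ay":0.003,"az":0,"jaw":-1},
    {"x":0,"y":0,"z":0.004,"ax":0,"ay":0.006,"az":0,"jaw":-1},
    {"x":0,"y":0,"z":0.006,"ax":0,"ay":0.009,"az":0,"jaw":-1},
    {"x":0,"y":0,"z":0.008,"ax":0,"ay":0.012,"az":0,"jaw":-1},
    {"x":0,"y":0,"z":0.01,"ax":0,"ay":0.016,"az":0,"jaw":-1},
    {"x":0,"y":0,"z":0.01,"ax":0,"ay":0.017,"az":0,"jaw":-1},
    {"x":0,"y":0,"z":0.01,"ax":0,"ay":0.017,"az":0,"jaw":-1},
    {"x":0,"y":0,"z":0.01,"ax":0,"ay":0.017,"az":0,"jaw":-1},
    {"x":0,"y":0,"z":0.01,"ax":0,"ay":0.017,"az":0,"jaw":-1},
    {"x":0,"y":0,"z":0.01,"ax":0,"ay":0.017,"az":0,"jaw":-1},
  ],
)

```text
time: 11.45
tool_pos: [612.7, -154.9, 111.1]
tcp_rot: [-3.141, 0.199, 1.621]
contact_force: [-0.5, 2.9, 4.3]
grip_width: -0.1
finger_force: 2.1
```

Request:
send_rows(
  rows=[
    {"x":0,"y":0,"z":0.002,"ax":0,"ay":0.003,"az":0,"jaw":-1},
    {"x":0,"y":0,"z":0.004,"ax":0,"ay":0.006,"az":0,"jaw":-1},
    {"x":0,"y":0,"z":0.006,"ax":0,"ay":0.009,"az":0,"jaw":-1},
    {"x":0,"y":0,"z":0.008,"ax":0,"ay":0.012,"az":0,"jaw":-1},
    {"x":0,"y":0,"z":0.008,"ax":0,"ay":0.012,"az":0,"jaw":-1},
    {"x":0,"y":0,"z":0.008,"ax":0,"ay":0.012,"az":0,"jaw":-1},
    {"x":0,"y":0,"z":0.008,"ax":0,"ay":0.012,"az":0,"jaw":-1},
    {"x":0,"y":0,"z":0.008,"ax":0,"ay":0.012,"az":0,"jaw":-1},
    {"x":0,"y":0,"z":0.008,"ax":0,"ay":0.012,"az":0,"jaw":-1},
    {"x":0,"y":0,"z":0.008,"ax":0,"ay":0.012,"az":0,"jaw":-1},
  ],
)

```text
time: 12.7
tool_pos: [612.7, -155.2, 109.5]
tcp_rot: [-3.141, 0.187, 1.621]
contact_force: [-0.7, -0.4, 3.8]
grip_width: 0.5
finger_force: 2.2
```

Request:
send_rows(
  rows=[
    {"x":-0.001,"y":0,"z":0.002,"ax":0,"ay":0.003,"az":0,"jaw":-1},
    {"x":-0.001,"y":0,"z":0.003,"ax":0,"ay":0.005,"az":0,"jaw":-1},
    {"x":-0.001,"y":0,"z":0.004,"ax":0,"ay":0.007,"az":0,"jaw":-1},
    {"x":-0.001,"y":0,"z":0.005,"ax":0,"ay":0.009,"az":0,"jaw":-1},
    {"x":-0.001,"y":0,"z":0.006,"ax":0,"ay":0.01,"az":0,"jaw":-1},
    {"x":-0.001,"y":0,"z":0.006,"ax":0,"ay":0.01,"az":0,"jaw":-1},
    {"x":-0.001,"y":0,"z":0.006,"ax":0,"ay":0.01,"az":0,"jaw":-1},
    {"x":-0.001,"y":0,"z":0.006,"ax":0,"ay":0.01,"az":0,"jaw":-1},
    {"x":-0.001,"y":0,"z":0.006,"ax":0,"ay":0.01,"az":0,"jaw":-1},
    {"x":-0.001,"y":0,"z":0.006,"ax":0,"ay":0.01,"az":0,"jaw":-1},
  ],
)

```text
time: 13.95
tool_pos: [612.7, -155.5, 108.3]
tcp_rot: [-3.141, 0.176, 1.621]
contact_force: [0.1, 0.7, 4.5]
grip_width: 0.7
finger_force: 2.2
```

Request:
send_rows(
  rows=[
    {"x":-0.001,"y":0,"z":0.002,"ax":0,"ay":0.003,"az":0,"jaw":-1},
    {"x":-0.001,"y":0,"z":0.003,"ax":0,"ay":0.005,"az":0,"jaw":-1},
    {"x":-0.001,"y":0,"z":0.004,"ax":0,"ay":0.007,"az":0,"jaw":-1},
    {"x":-0.001,"y":0,"z":0.005,"ax":0,"ay":0.009,"az":0,"jaw":-1},
    {"x":-0.001,"y":0,"z":0.006,"ax":0,"ay":0.01,"az":0,"jaw":-1},
    {"x":-0.001,"y":0,"z":0.006,"ax":0,"ay":0.01,"az":0,"jaw":-1},
    {"x":-0.001,"y":0,"z":0.006,"ax":0,"ay":0.01,"az":0,"jaw":-1},
    {"x":-0.001,"y":0,"z":0.006,"ax":0,"ay":0.01,"az":0,"jaw":-1},
    {"x":-0.001,"y":0,"z":0.006,"ax":0,"ay":0.01,"az":0,"jaw":-1},
    {"x":-0.001,"y":0,"z":0.006,"ax":0,"ay":0.01,"az":0,"jaw":-1},
  ],
)

```text
time: 15.2
tool_pos: [612.7, -155.9, 107.1]
tcp_rot: [-3.141, 0.166, 1.621]
contact_force: [-0.5, 1.2, 4.5]
grip_width: 0.1
finger_force: 2.0
```

Request:
send_rows(
  rows=[
    {"x":-0.001,"y":0,"z":0.002,"ax":0,"ay":0.003,"az":0,"jaw":-1},
    {"x":-0.001,"y":0,"z":0.003,"ax":0,"ay":0.005,"az":0,"jaw":-1},
    {"x":-0.001,"y":0,"z":0.004,"ax":0,"ay":0.007,"az":0,"jaw":-1},
    {"x":-0.001,"y":0,"z":0.005,"ax":0,"ay":0.009,"az":0,"jaw":-1},
    {"x":-0.001,"y":0,"z":0.006,"ax":0,"ay":0.01,"az":0,"jaw":-1},
    {"x":-0.001,"y":0,"z":0.006,"ax":0,"ay":0.01,"az":0,"jaw":-1},
    {"x":-0.001,"y":0,"z":0.006,"ax":0,"ay":0.01,"az":0,"jaw":-1},
    {"x":-0.001,"y":0,"z":0.006,"ax":0,"ay":0.01,"az":0,"jaw":-1},
    {"x":-0.001,"y":0,"z":0.006,"ax":0,"ay":0.01,"az":0,"jaw":-1},
    {"x":-0.001,"y":0,"z":0.006,"ax":0,"ay":0.01,"az":0,"jaw":-1},
  ],
)

```text
time: 16.45
tool_pos: [612.7, -156.3, 106.0]
tcp_rot: [-3.141, 0.155, 1.621]
contact_force: [0.2, 2.3, 3.6]
grip_width: 0.1
finger_force: 1.6
```

Request:
send_rows(
  rows=[
    {"x":0,"y":0,"z":0.001,"ax":0,"ay":0.002,"az":0,"jaw":-1},
    {"x":0,"y":0,"z":0.002,"ax":0,"ay":0.004,"az":0,"jaw":-1},
    {"x":0,"y":0,"z":0.003,"ax":0,"ay":0.006,"az":0,"jaw":-1},
    {"x":0,"y":0,"z":0.004,"ax":0,"ay":0.008,"az":0,"jaw":-1},
    {"x":0,"y":0,"z":0.005,"ax":0,"ay":0.01,"az":0,"jaw":-1},
    {"x":0,"y":0,"z":0.005,"ax":0,"ay":0.01,"az":0,"jaw":-1},
    {"x":0,"y":0,"z":0.005,"ax":0,"ay":0.01,"az":0,"jaw":-1},
    {"x":0,"y":0,"z":0.005,"ax":0,"ay":0.01,"az":0,"jaw":-1},
    {"x":0,"y":0,"z":0.005,"ax":0,"ay":0.01,"az":0,"jaw":-1},
    {"x":0,"y":0,"z":0.005,"ax":0,"ay":0.01,"az":0,"jaw":-1},
  ],
)

```text
time: 17.7
tool_pos: [612.7, -156.5, 105.0]
tcp_rot: [-3.141, 0.145, 1.621]
contact_force: [0.3, 2.4, 2.7]
grip_width: 0.5
finger_force: 1.5
```

Request:
send_rows(
  rows=[
    {"x":0,"y":0,"z":0.001,"ax":0,"ay":0.002,"az":0,"jaw":-1},
    {"x":0,"y":0,"z":0.002,"ax":0,"ay":0.004,"az":0,"jaw":-1},
    {"x":0,"y":0,"z":0.003,"ax":0,"ay":0.006,"az":0,"jaw":-1},
    {"x":0,"y":0,"z":0.004,"ax":0,"ay":0.008,"az":0,"jaw":-1},
    {"x":0,"y":0,"z":0.005,"ax":0,"ay":0.01,"az":0,"jaw":-1},
    {"x":0,"y":0,"z":0.005,"ax":0,"ay":0.01,"az":0,"jaw":-1},
    {"x":0,"y":0,"z":0.005,"ax":0,"ay":0.01,"az":0,"jaw":-1},
    {"x":0,"y":0,"z":0.005,"ax":0,"ay":0.01,"az":0,"jaw":-1},
    {"x":0,"y":0,"z":0.005,"ax":0,"ay":0.01,"az":0,"jaw":-1},
    {"x":0,"y":0,"z":0.005,"ax":0,"ay":0.01,"az":0,"jaw":-1},
  ],
)

```text
time: 18.95
tool_pos: [612.8, -156.7, 104.0]
tcp_rot: [-3.141, 0.134, 1.621]
contact_force: [0.4, 1.1, 2.5]
grip_width: 0.5
finger_force: 1.3
```

Request:
send_rows(
  rows=[
    {"x":0,"y":0,"z":0.001,"ax":0,"ay":0.002,"az":0,"jaw":-1},
    {"x":0,"y":0,"z":0.002,"ax":0,"ay":0.004,"az":0,"jaw":-1},
    {"x":0,"y":0,"z":0.003,"ax":0,"ay":0.006,"az":0,"jaw":-1},
    {"x":0,"y":0,"z":0.004,"ax":0,"ay":0.008,"az":0,"jaw":-1},
    {"x":0,"y":0,"z":0.005,"ax":0,"ay":0.01,"az":0,"jaw":-1},
    {"x":0,"y":0,"z":0.005,"ax":0,"ay":0.01,"az":0,"jaw":-1},
    {"x":0,"y":0,"z":0.005,"ax":0,"ay":0.01,"az":0,"jaw":-1},
    {"x":0,"y":0,"z":0.005,"ax":0,"ay":0.01,"az":0,"jaw":-1},
    {"x":0,"y":0,"z":0.005,"ax":0,"ay":0.01,"az":0,"jaw":-1},
    {"x":0,"y":0,"z":0.005,"ax":0,"ay":0.01,"az":0,"jaw":-1},
  ],
)

```text
time: 20.2
tool_pos: [612.8, -156.8, 103.0]
tcp_rot: [-3.141, 0.124, 1.621]
contact_force: [0.5, -0.8, 2.8]
grip_width: 0.4
finger_force: 1.1
```

Request:
send_rows(
  rows=[
    {"x":0,"y":0,"z":0.001,"ax":0,"ay":0.002,"az":0,"jaw":-1},
    {"x":0,"y":0,"z":0.002,"ax":0,"ay":0.004,"az":0,"jaw":-1},
    {"x":0,"y":0,"z":0.003,"ax":0,"ay":0.006,"az":0,"jaw":-1},
    {"x":0,"y":0,"z":0.004,"ax":0,"ay":0.008,"az":0,"jaw":-1},
    {"x":0,"y":0,"z":0.005,"ax":0,"ay":0.01,"az":0,"jaw":-1},
    {"x":0,"y":0,"z":0.005,"ax":0,"ay":0.01,"az":0,"jaw":-1},
    {"x":0,"y":0,"z":0.005,"ax":0,"ay":0.01,"az":0,"jaw":-1},
    {"x":0,"y":0,"z":0.005,"ax":0,"ay":0.01,"az":0,"jaw":-1},
    {"x":0,"y":0,"z":0.005,"ax":0,"ay":0.01,"az":0,"jaw":-1},
    {"x":0,"y":0,"z":0.005,"ax":0,"ay":0.01,"az":0,"jaw":-1},
  ],
)

```text
time: 21.45
tool_pos: [612.7, -156.9, 102.0]
tcp_rot: [-3.141, 0.113, 1.621]
contact_force: [-0.3, -1.1, 1.8]
grip_width: 0.5
finger_force: 0.8
```

Request:
send_rows(
  rows=[
    {"x":0,"y":0,"z":0.001,"ax":0,"ay":0.002,"az":0,"jaw":-1},
    {"x":0,"y":0,"z":0.002,"ax":0,"ay":0.004,"az":0,"jaw":-1},
    {"x":0,"y":0,"z":0.003,"ax":0,"ay":0.006,"az":0,"jaw":-1},
    {"x":0,"y":0,"z":0.004,"ax":0,"ay":0.008,"az":0,"jaw":-1},
    {"x":0,"y":0,"z":0.005,"ax":0,"ay":0.01,"az":0,"jaw":-1},
    {"x":0,"y":0,"z":0.005,"ax":0,"ay":0.01,"az":0,"jaw":-1},
    {"x":0,"y":0,"z":0.005,"ax":0,"ay":0.01,"az":0,"jaw":-1},
    {"x":0,"y":0,"z":0.005,"ax":0,"ay":0.01,"az":0,"jaw":-1},
    {"x":0,"y":0,"z":0.005,"ax":0,"ay":0.01,"az":0,"jaw":-1},
    {"x":0,"y":0,"z":0.005,"ax":0,"ay":0.01,"az":0,"jaw":-1},
  ],
)

```text
time: 22.7
tool_pos: [612.7, -157.0, 101.0]
tcp_rot: [-3.141, 0.103, 1.621]
contact_force: [0.1, -1.1, 2.0]
grip_width: 0.3
finger_force: 0.5
```

Request:
send_rows(
  rows=[
    {"x":0,"y":0,"z":0.001,"ax":0,"ay":0.002,"az":0,"jaw":-1},
    {"x":0,"y":0,"z":0.002,"ax":0,"ay":0.004,"az":0,"jaw":-1},
    {"x":0,"y":0,"z":0.003,"ax":0,"ay":0.006,"az":0,"jaw":-1},
    {"x":0,"y":0,"z":0.004,"ax":0,"ay":0.008,"az":0,"jaw":-1},
    {"x":0,"y":0,"z":0.004,"ax":0,"ay":0.008,"az":0,"jaw":-1},
    {"x":0,"y":0,"z":0.004,"ax":0,"ay":0.008,"az":0,"jaw":-1},
    {"x":0,"y":0,"z":0.004,"ax":0,"ay":0.008,"az":0,"jaw":-1},
    {"x":0,"y":0,"z":0.004,"ax":0,"ay":0.008,"az":0,"jaw":-1},
    {"x":0,"y":0,"z":0.004,"ax":0,"ay":0.008,"az":0,"jaw":-1},
    {"x":0,"y":0,"z":0.004,"ax":0,"ay":0.008,"az":0,"jaw":-1},
  ],
)

```text
time: 23.95
tool_pos: [612.8, -157.1, 100.2]
tcp_rot: [-3.141, 0.094, 1.621]
contact_force: [0.7, -0.7, 1.0]
grip_width: 0.8
finger_force: 0.2
```

Request:
send_rows(
  rows=[
    {"x":0,"y":0,"z":0.001,"ax":0,"ay":0.002,"az":0,"jaw":-1},
    {"x":0,"y":0,"z":0.002,"ax":0,"ay":0.004,"az":0,"jaw":-1},
    {"x":0,"y":0,"z":0.003,"ax":0,"ay":0.006,"az":0,"jaw":-1},
    {"x":0,"y":0,"z":0.004,"ax":0,"ay":0.008,"az":0,"jaw":-1},
    {"x":0,"y":0,"z":0.004,"ax":0,"ay":0.008,"az":0,"jaw":-1},
    {"x":0,"y":0,"z":0.004,"ax":0,"ay":0.008,"az":0,"jaw":-1},
    {"x":0,"y":0,"z":0.004,"ax":0,"ay":0.008,"az":0,"jaw":-1},
    {"x":0,"y":0,"z":0.004,"ax":0,"ay":0.008,"az":0,"jaw":-1},
    {"x":0,"y":0,"z":0.004,"ax":0,"ay":0.008,"az":0,"jaw":-1},
    {"x":0,"y":0,"z":0.004,"ax":0,"ay":0.008,"az":0,"jaw":-1},
  ],
)

```text
time: 25.2
tool_pos: [612.8, -157.2, 99.4]
tcp_rot: [-3.141, 0.086, 1.621]
contact_force: [0.8, -0.6, -0.0]
grip_width: -0.0
finger_force: 0.0
```

```bash
python3 - <<'E'
from h import *
a=[]
for i in range(4):
    bot.capture("wrist") if i<3 else 0; o=bot.get_obs(); a.append([*o["contact_force"],o["finger_force"],*o["moment"]])
print(np.round(a,2))
E
```

```text
[[-0.11 -0.51 -0.1   0.    0.01 -0.06 -0.04]
 [ 0.37  0.38 -0.5   0.   -0.01 -0.1   0.03]
 [-0.01  0.6   0.02  0.    0.04 -0.1  -0.01]
 [-0.01  0.6   0.02  0.    0.04 -0.1  -0.01]]
```

Finger force has dropped to zero, so the clamp has snapped. I'll lift and check.

Request:
send_rows(
  rows=[
    {"x":0,"y":0,"z":-0.04,"ax":0,"ay":0,"az":0,"jaw":-1},
    {"x":0,"y":0,"z":-0.12,"ax":0,"ay":0,"az":0,"jaw":-1},
    {"x":-0.05,"y":-0.1,"z":-0.25,"ax":0,"ay":0,"az":0.01,"jaw":-1},
    {"x":-0.15,"y":-0.25,"z":-0.35,"ax":0,"ay":0.01,"az":0.02,"jaw":-1},
    {"x":-0.2,"y":-0.5,"z":-0.35,"ax":0,"ay":0,"az":0.03,"jaw":-1},
    {"x":-0.21,"y":-0.65,"z":-0.3,"ax":0,"ay":0,"az":0.03,"jaw":-1},
    {"x":-0.21,"y":-0.75,"z":-0.3,"ax":0,"ay":0,"az":0.03,"jaw":-1},
    {"x":-0.21,"y":-0.75,"z":-0.3,"ax":0,"ay":0,"az":0.03,"jaw":-1},
    {"x":-0.21,"y":-0.75,"z":-0.3,"ax":0,"ay":0,"az":0.03,"jaw":-1},
    {"x":-0.21,"y":-0.75,"z":-0.3,"ax":0,"ay":0,"az":0.03,"jaw":-1},
  ],
)

```text
time: 26.6
tool_pos: [465.7, -201.4, 163.2]
tcp_rot: [3.139, 0.086, 1.59]
contact_force: [-0.2, 0.4, 0.6]
grip_width: 0.3
finger_force: 0.0
```

```bash
cat >> h.py <<'E'
def wristW():
    p,R,o=pose(); im,d=bot.capture("wrist"); m=bot.camera_model("wrist")
    f=K(m); v,u=np.mgrid[0:480,0:640]; Q=np.stack([(u-m["cx"])/f*d,(v-m["cy"])/f*d,d],-1)
    T=np.array(m["T_tool_cam"]); return im,d,R.apply((Q@T[:3,:3].T+T[:3,3]).reshape(-1,3)).reshape(480,640,3)+p
def prof(d,W,ys,rs=((420,530),(560,680))):
  for a,b in rs:
    print(a)
    for y in ys:
      s=(d>0)&(W[...,2]>60)&(W[...,2]<170)&(W[...,0]>a)&(W[...,0]<b)&(abs(W[...,1]-y)<1.5)
      if s.sum()>4: q=W[s]; q=q[q[:,2]>np.percentile(q[:,2],80)-6]; print(y,len(q),np.round([q[:,0].min(),q[:,0].max(),np.median(q[:,0]),np.median(q[:,2])],1))
E
python3 - <<'E'
from h import *
im,d,W=wristW(); cv2.imwrite("pics/w1.png",im[...,::-1]); prof(d,W,range(-220,-90,10))
print(bot.get_obs()["contact_force"])
for z in (96,92,84): go([461,-199,z],[np.pi,.07,1.571])
E
```

```text
420
-210 102 [454.3 467.6 461.3  93.6]
-200 105 [454.2 467.4 461.2  93. ]
-190 76 [460.1 468.5 464.5 166.8]
-180 113 [454.1 467.6 460.8  91. ]
-170 123 [452.2 469.5 461.4 101.3]
-160 166 [452.1 469.3 460.6 100.2]
-150 172 [452.  469.6 460.5  99.6]
-140 180 [452.  469.3 460.9  98.9]
-130 189 [451.9 469.1 460.2  98.3]
-120 191 [451.9 469.4 461.1  96.9]
-110 196 [451.7 469.1 460.4  95.2]
-100 201 [451.7 468.8 460.3  93.4]
560
-210 102 [607.8 623.2 614.5  88.8]
-200 107 [607.1 621.  613.4  88.6]
-190 114 [607.1 620.9 613.   88. ]
-180 112 [607.  621.3 612.7  87.4]
-170 118 [604.5 622.4 610.7  97.6]
-160 180 [603.9 622.7 611.9  96.8]
-150 186 [603.6 622.8 611.8  96.3]
-140 185 [603.4 621.6 611.5  95.9]
-130 200 [602.8 621.3 610.3  95.4]
-120 204 [602.8 620.9 609.8  94.4]
-110 216 [602.1 620.3 610.2  93. ]
-100 216 [601.6 620.2 609.6  91.5]
[-0.89154307  0.11248485 -1.52063543]
26.65 [ 465.6 -201.3  163. ] [3.139 0.086 1.59 ] xyz [ 0.041 -0.024  0.333] a [0.004 0.015 0.018]
26.65 [ 465.6 -201.3  163. ] [3.139 0.086 1.59 ] xyz [ 0.043 -0.024  0.353] a [0.004 0.015 0.018]
26.65 [ 465.6 -201.3  163. ] [3.139 0.086 1.59 ] xyz [ 0.046 -0.024  0.392] a [0.004 0.015 0.018]
```

Request:
send_rows(
  rows=[
    {"x":0.02,"y":-0.012,"z":0.1,"ax":0,"ay":0,"az":0.01,"jaw":-1},
    {"x":0.03,"y":-0.024,"z":0.2,"ax":0,"ay":0,"az":0.018,"jaw":-1},
    {"x":0.035,"y":-0.024,"z":0.28,"ax":0,"ay":0.015,"az":0.018,"jaw":-1},
    {"x":0.035,"y":-0.024,"z":0.32,"ax":0,"ay":0.015,"az":0.018,"jaw":-1},
    {"x":0.035,"y":-0.024,"z":0.33,"ax":0,"ay":0.015,"az":0.018,"jaw":-1},
    {"x":0.035,"y":-0.024,"z":0.336,"ax":0,"ay":0.015,"az":0.018,"jaw":-1},
    {"x":0.035,"y":-0.024,"z":0.342,"ax":0,"ay":0.015,"az":0.018,"jaw":-1},
    {"x":0.035,"y":-0.024,"z":0.348,"ax":0,"ay":0.015,"az":0.018,"jaw":-1},
    {"x":0.035,"y":-0.024,"z":0.355,"ax":0,"ay":0.015,"az":0.018,"jaw":-1},
    {"x":0.035,"y":-0.024,"z":0.355,"ax":0,"ay":0.015,"az":0.018,"jaw":-1},
  ],
)

```text
time: 27.9
tool_pos: [460.3, -200.7, 91.7]
tcp_rot: [3.138, 0.071, 1.571]
contact_force: [1.5, -0.4, 1.4]
grip_width: 0.4
finger_force: 0.4
```

Request:
send_rows(
  rows=[
    {"x":0,"y":0,"z":0.002,"ax":0,"ay":0,"az":0,"jaw":-1},
    {"x":0,"y":0,"z":0.004,"ax":0,"ay":0,"az":0,"jaw":-1},
    {"x":0,"y":0,"z":0.006,"ax":0,"ay":0,"az":0,"jaw":-1},
    {"x":0,"y":0,"z":0.008,"ax":0,"ay":0,"az":0,"jaw":-1},
    {"x":0,"y":0,"z":0.01,"ax":0,"ay":0,"az":0,"jaw":-1},
    {"x":0,"y":0,"z":0.012,"ax":0,"ay":0,"az":0,"jaw":-1},
    {"x":0,"y":0,"z":0.014,"ax":0,"ay":0,"az":0,"jaw":-1},
    {"x":0,"y":0,"z":0.015,"ax":0,"ay":0,"az":0,"jaw":-1},
    {"x":0,"y":0,"z":0.015,"ax":0,"ay":0,"az":0,"jaw":-1},
    {"x":0,"y":0,"z":0.015,"ax":0,"ay":0,"az":0,"jaw":-1},
  ],
)

```text
time: 29.15
tool_pos: [460.3, -200.9, 88.6]
tcp_rot: [3.138, 0.07, 1.571]
contact_force: [0.7, -2.1, 3.5]
grip_width: 0.7
finger_force: 1.4
```

Pressing on the tongue; I'll go on down in small steps.

Request:
send_rows(
  rows=[
    {"x":0,"y":0,"z":0.002,"ax":0,"ay":0,"az":0,"jaw":-1},
    {"x":0,"y":0,"z":0.004,"ax":0,"ay":0,"az":0,"jaw":-1},
    {"x":0,"y":0,"z":0.006,"ax":0,"ay":0,"az":0,"jaw":-1},
    {"x":0,"y":0,"z":0.008,"ax":0,"ay":0,"az":0,"jaw":-1},
    {"x":0,"y":0,"z":0.01,"ax":0,"ay":0,"az":0,"jaw":-1},
    {"x":0,"y":0,"z":0.012,"ax":0,"ay":0,"az":0,"jaw":-1},
    {"x":0,"y":0,"z":0.012,"ax":0,"ay":0,"az":0,"jaw":-1},
    {"x":0,"y":0,"z":0.012,"ax":0,"ay":0,"az":0,"jaw":-1},
    {"x":0,"y":0,"z":0.012,"ax":0,"ay":0,"az":0,"jaw":-1},
    {"x":0,"y":0,"z":0.012,"ax":0,"ay":0,"az":0,"jaw":-1},
  ],
)

```text
time: 30.4
tool_pos: [460.4, -201.2, 86.5]
tcp_rot: [3.137, 0.071, 1.571]
contact_force: [-0.5, -3.4, 5.5]
grip_width: 0.4
finger_force: 2.9
```

Request:
send_rows(
  rows=[
    {"x":0,"y":0,"z":0.002,"ax":0,"ay":0,"az":0,"jaw":-1},
    {"x":0,"y":0,"z":0.004,"ax":0,"ay":0,"az":0,"jaw":-1},
    {"x":0,"y":0,"z":0.006,"ax":0,"ay":0,"az":0,"jaw":-1},
    {"x":0,"y":0,"z":0.008,"ax":0,"ay":0,"az":0,"jaw":-1},
    {"x":0,"y":0,"z":0.01,"ax":0,"ay":0,"az":0,"jaw":-1},
    {"x":0,"y":0,"z":0.01,"ax":0,"ay":0,"az":0,"jaw":-1},
    {"x":0,"y":0,"z":0.01,"ax":0,"ay":0,"az":0,"jaw":-1},
    {"x":0,"y":0,"z":0.01,"ax":0,"ay":0,"az":0,"jaw":-1},
    {"x":0,"y":0,"z":0.01,"ax":0,"ay":0,"az":0,"jaw":-1},
    {"x":0,"y":0,"z":0.01,"ax":0,"ay":0,"az":0,"jaw":-1},
  ],
)

```text
time: 31.65
tool_pos: [460.1, -200.9, 84.1]
tcp_rot: [3.138, 0.07, 1.571]
contact_force: [0.2, 1.2, 1.3]
grip_width: 0.5
finger_force: 0.7
```

```bash
python3 - <<'E'
from h import *
im,d,W=wristW(); prof(d,W,range(-170,-90,10),((420,530),))
E
```

```text
420
-170 1833 [420.  529.7 505.1 165.8]
-160 4564 [427.8 489.6 456.4 165.9]
-150 528 [451.8 469.6 460.8 119.4]
-140 548 [451.9 469.6 460.5 117.2]
-130 577 [451.6 469.4 460.5 114.8]
-120 570 [451.7 469.4 460.5 112.3]
-110 573 [451.7 469.4 460.5 108.9]
-100 580 [451.4 469.5 460.5 105.5]
```

Clamp_a has tripped, and its handle has risen under the finger. Lifting away.

Request:
send_rows(
  rows=[
    {"x":0,"y":0,"z":-0.05,"ax":0,"ay":0,"az":0,"jaw":-1},
    {"x":-0.03,"y":0,"z":-0.15,"ax":0,"ay":0,"az":0,"jaw":-1},
    {"x":-0.08,"y":0,"z":-0.3,"ax":0,"ay":0,"az":0,"jaw":-1},
    {"x":-0.15,"y":0,"z":-0.5,"ax":0,"ay":0,"az":0,"jaw":-1},
    {"x":-0.25,"y":0,"z":-0.7,"ax":0,"ay":0,"az":0,"jaw":-1},
    {"x":-0.35,"y":0,"z":-0.8,"ax":0,"ay":0,"az":0,"jaw":-1},
    {"x":-0.45,"y":0,"z":-0.8,"ax":0,"ay":0,"az":0,"jaw":-1},
    {"x":-0.5,"y":0,"z":-0.8,"ax":0,"ay":0,"az":0,"jaw":-1},
    {"x":-0.5,"y":0,"z":-0.8,"ax":0,"ay":0,"az":0,"jaw":-1},
    {"x":-0.5,"y":0,"z":-0.8,"ax":0,"ay":0,"az":0,"jaw":-1},
  ],
)

```text
time: 32.95
tool_pos: [459.3, -289.0, 249.8]
tcp_rot: [3.139, 0.069, 1.571]
contact_force: [0.2, -0.1, -0.3]
grip_width: 0.3
finger_force: 0.0
```

```bash
python3 - <<'E'
from h import *
im,d,W=wristW(); prof(d,W,range(-210,-90,20))
p,dd=bot.capture("side"); q=np.hstack([cv2.resize(x[130:290,220:400],None,fx=2.2,fy=2.2,interpolation=cv2.INTER_CUBIC) for x in(np.load("side0.npz")["p"],p)]); cv2.imwrite("pics/s2.png",q[...,::-1])
z=np.load("side0.npz")["p"].astype(int); df=np.abs(z-p).sum(-1); print("bystander diff px",(df[330:440,150:410]>60).sum())
t,_=bot.capture("top"); z=np.load("top0.npz")["p"].astype(int); m=bot.camera_model("top")
for i in(z,t): 
    b=(i[172:185,340:365].sum(-1)<150); v,u=np.nonzero(b); print(len(u),u.mean(),v.min())
    b=(i[282:300,340:365].sum(-1)<150); v,u=np.nonzero(b); print(len(u),u.mean() if len(u) else 0,v.max() if len(u) else 0)
E
```

```text
420
-190 118 [454.2 467.4 460.8 157.2]
-170 117 [454.2 467.7 460.9 146.3]
-150 185 [451.9 469.1 460.8 147. ]
560
-210 79 [607.8 623.  614.1  88.9]
-190 74 [606.8 620.5 613.4  88.2]
-170 120 [604.1 622.3 612.2  97.5]
-150 122 [603.9 622.1 611.7  96.4]
bystander diff px 0
79 12.075949367088608 4
146 12.205479452054794 13
86 11.755813953488373 4
95 10.578947368421053 13
```

View pics/s2.png

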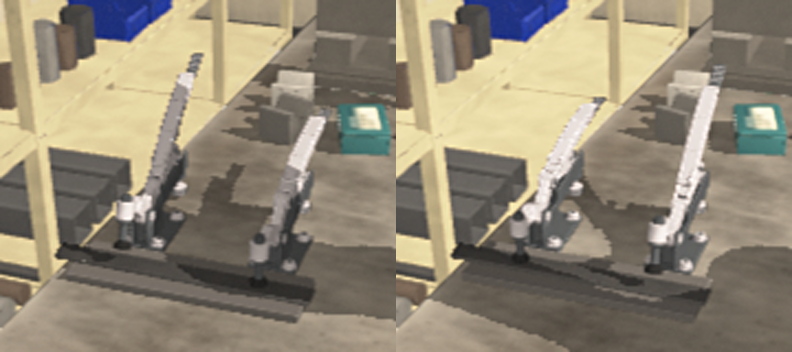

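The right half of the picture shows clamp_b down with its foot on the bar at (520,257) and clamp_a open with its foot raised at (653,267). The bar ends are where they were.

```bash
python3 -c "
from plant import bot
print(bot.close_job())"
```

```text
the job is handed in; nothing more can be done
None
```

Clamp_b snapped over centre and locked onto the bar, then clamp_a was released and sprang open; no shift of the bar or the nearby things showed in the pictures, and the job was handed in at about 33 s of the 64 s allowed.

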